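Move the sample furniture legs to the new display stand, in the same order

ROBOT

A 6-joint arm with a two-finger parallel gripper is mounted at the origin on the work surface. World frame = base frame: x ahead of the robot, y to its left, z up, the work surface at z = 0. Lengths are in m, angles in rad, forces in N, time in s.
With the tool pointing down it reaches from about 0.425 to 0.95 m from the base axis. Payload 3.5 kg.
Tool frame: the origin (TCP) lies midway between the tips of the shut fingers; the grasp point (between the pads) lies 19 mm behind it (ctrl.pinch_z is the distance from the TCP to the grasp point, in m); z points along the fingers, y is the line along which they close (so a half turn about z gives the same grasp; the last joint's range is limited). The gripper opens to 85 mm and grips with 20 to 120 N. Pads are 22 mm wide; open, the fingers measure 114 mm over their backs; the gripper's body (76 mm by 85 mm) begins 54 mm behind the grasp point. The pads swing forward as they close: fully open they stand 13 mm farther back than shut.
Start: joints at [1.035, 0.286, 1.577, -0, 1.279, -0.15], TCP at [0.254, 0.625, 0.231] pointing down, gripper open.
Joint ranges: [-2.77, 2.77], [-0.9, 2.22], [0.21, 2.48], [-1.53, 4.67], [0.24, 2.81], [-2.84, 2.84]. Speed limits (rad/s): [2.79, 2.79, 3.14, 3.14, 3.14, 3.14].

INTERFACE

Orientations are given as a unit quaternion [x, y, z, w].
In Python, from plant import get_state, viewer, sign_off, ctrl gives the robot as it stands. The module is installed in compiled form; this text tells all that it offers.
- The arm moves only by the shell command python3 -m handwheel 'ROWS' [FORCE]. ROWS is JSON, a list that holds one entry, the list of rows, each a list of 5 numbers: the finger opening in m, from 0 to 0.0854, then the shift along the tool's x, y, z in m, then the turn about the tool's z in degrees. In form: [[[claw, x, y, z, spin], ...]]. A call has 1 to 12 rows; each row shifts and turns the commanded pose from where the row before left it, along the tool's axes as they then stand; what a row does not reach is not made up. A row lasts 1/12 s, in which the tool goes at most 41.7 mm and 7.16 degrees, less where a joint would pass 70% of its speed; a pose out of reach is approached as far as the arm can. A call is refused whole if a number of a shift passes 0.0417 or a number of a turn 7.16, either way. A call with a gripper value outside its range is refused whole. The fingers move at their own pace and stop on an object; FORCE is the grip in N (left out, the last holds). Time passes only in rows, so rows that do not move let the fingers close. It gives the time, the measured TCP pose, the force, the opening and the grip force at its end, in the units of the state.
- get_state(): the state, without advancing time (a new reading comes with each control period).
- viewer.read_camera(name): name is "side" or "top"; returns the picture (480x640x3 uint8, blue, green, red); there is no depth.
- viewer.camera_params(name): a dict with "fov_y" (degrees; the focal length in pixels is half the picture's height over the tangent of half this angle, whatever the lens; pixels are square), "cx", "cy" (the principal point, pixels), "xyz" and "attitude" of the camera in the world. Camera axes: x right, y up, looking along -z (the intrinsics and any distortion apply to the point x, -y, -z); pixel columns grow to the right and rows downward; lengths in m; the calibration is good to about 2 mm. A picture is of the moment at which its call begins. camera_params takes no time and is no camera call.
- sign_off(): hands the job in; it is judged then, once.
Trained networks look in the newest picture that a camera, given by its name, has taken for a name from the list of things; names that differ only in an ending like _2 or _b are one class to them, and where a whole thing is asked for, a point or a joint stands for the part that bears it (a point fixed in the world has none). Each returns a list of dicts, best first, with "confidence" (0 to 1); they miss things now and then, are a little off and sometimes report something else, mostly with a low value. They report only what shows in the picture. A call takes as long as a camera call.
- viewer.look_for(camera, name): "extent" ([left, top, width, height] as shares, 0 to 1, of the picture: columns of its width, rows of its height, round what is visible of it).
- viewer.outline_of(camera, name): "mask" (480x640 bool, what is visible of it) and "extent" ([left, top, width, height] as shares, 0 to 1, of the picture: columns of its width, rows of its height, round what is visible of it).
- viewer.pinpoint(camera, name): "xy" ([column, row] as shares, 0 to 1, of the picture: columns of its width, rows of its height: a listed point, or the origin of a listed thing).
The state is a dict: "time": time; "qpos": joint angles; "dq": joint speeds; "joint_efforts": joint torques, N m; "eef_pos": TCP position; "tcp_rot": TCP orientation; "contact_force": force on the tool from outside, world axes, zero at the start; "wrist_torque": the same for the moment, N m; "opening": opening from 0.0 (shut) to 1.0 (fully open); "finger_force": force on a finger pad.
Only numpy, scipy, OpenCV 4.12 (cv2) and the standard library are available. Lean on these libraries where they do the work, as an engineer would, in place of code of your own. Each camera call takes 0.05 s, during which the arm holds its last target. There are 200 camera calls.

TASK

Move the four sample furniture legs from the grey holders of the old aluminium display strip into the new wooden stand, one to each compartment and in the same order from left to right as they stand now, so that they match the price stickers already on the new stand. Set each one down, do not drop it, and leave it standing upright and flat on the floor of its compartment; do not knock any over.

Things in the scene. Friction and masses are not known exactly. Their poses are not given: they have to be found in the camera images.
- leg_round: Straight round steel furniture leg, 44 mm in diameter, 90 mm tall, on a black glide (46 mm wide, 8 mm high); a fixing stud (8 mm wide, 14 mm high) on top. About 220 g. Grip the tube 55 to 65 mm above the underside. Loose. Origin: centre of its underside, z up. At the start it stands upright in a holder, underside 15 mm above the counter, within 9 mm of the holder's centre, turned up to 17 degrees.
- leg_square: Square brushed-aluminium furniture leg, 40 x 40 mm (sides along its x and y), 80 mm tall; a fixing stud (8 mm wide, 14 mm high) on top. About 200 g. Grip two flat sides 50 to 60 mm above the underside. Loose. Origin: centre of its underside, z up. At the start it stands upright in a holder, underside 15 mm above the counter, within 9 mm of the holder's centre, turned up to 17 degrees.
- leg_tapered: Round tapered dark-wood furniture leg, 32 mm wide at the foot, 47 mm at the top, 96 mm tall; a fixing stud (8 mm wide, 14 mm high) on top. About 150 g. Grip it 60 to 70 mm above the underside (about 42 mm wide there). Loose. Origin: centre of its underside, z up. At the start it stands upright in a holder, underside 15 mm above the counter, within 9 mm of the holder's centre, turned up to 17 degrees.
- leg_plinth: Black plastic cabinet levelling foot: round pad 48 mm wide and 7 mm high, stem 32 mm wide up to 82 mm, spigot (20 mm wide, 14 mm high) on top. About 110 g. Grip the stem 50 to 60 mm above the underside. Loose. Origin: centre of its underside, z up. At the start it stands upright in a holder, underside 15 mm above the counter, within 9 mm of the holder's centre, turned up to 17 degrees.
- holder_a: One of the four identical grey plastic clip-on holders of the old strip; it stays where it is: an open tray 74 (x) x 78 (y) x 16 mm high, walls and floor 3 mm thick. Origin: centre of its underside, 12 mm above the counter; axes as the old strip's. At the start the round leg stands in it. Its place in the row differs from start to start.
- holder_b: One of the four identical grey plastic clip-on holders of the old strip; it stays where it is: an open tray 74 (x) x 78 (y) x 16 mm high, walls and floor 3 mm thick. Origin: centre of its underside, 12 mm above the counter; axes as the old strip's. At the start the square leg stands in it. Its place in the row differs from start to start.
- holder_c: One of the four identical grey plastic clip-on holders of the old strip; it stays where it is: an open tray 74 (x) x 78 (y) x 16 mm high, walls and floor 3 mm thick. Origin: centre of its underside, 12 mm above the counter; axes as the old strip's. At the start the tapered leg stands in it. Its place in the row differs from start to start.
- holder_d: One of the four identical grey plastic clip-on holders of the old strip; it stays where it is: an open tray 74 (x) x 78 (y) x 16 mm high, walls and floor 3 mm thick. Origin: centre of its underside, 12 mm above the counter; axes as the old strip's. At the start the plinth levelling foot stands in it. Its place in the row differs from start to start.
- old_strip: Old display strip, fixed: aluminium channel 372 (y) x 50 (x) x 12 mm high, carrying the four holders, centres at y = +135, +45, -45, -135 mm in its frame (left to right as the robot sees it). Origin: centre of its underside, on the counter; x away from the robot, y to its left, within 9 degrees. It may be the nearer or the farther of the two racks.
- new_stand: New wooden stand, fixed, empty: tray 368 (y) x 86 (x) x 26 mm high; four compartments 70 (x) x 78 (y) mm, centres at y = +135, +45, -45, -135 mm in its frame (left to right as the robot sees it), floors 10 mm above the counter, walls 16 mm above the floor. Sticker ledge on its far side, 12 mm out. Origin: centre of its underside, on the counter; x away from the robot, y to its left, within 9 degrees.

How it is judged:
By the outcome, as a careful person would: the job done as asked, in the order asked, and still so for the second after the job is handed in, with the robot touching nothing.
It also fails if it takes over 99 s, if anything falls off the work surface, if the arm or the gripper's body presses on something with over 40 N, if the wrist force passes 120 N, or if a joint passes its speed limit or range.

## Working session

There is one attempt and no reset: what is moved stays moved. The work goes in short steps, Python scripts to look and compute and a shell command to move; the robot and the scene stay as the last step left them, time stands still between calls to the robot, and variables do not carry over. Pictures are saved under pics/ and viewed, at most 14 in all, crops included, and the job is handed in when it is done.

```bash
mkdir -p pics
python3 - <<'E'
from plant import get_state, viewer, ctrl
import cv2
print(get_state()); print(ctrl.pinch_z)
for c in("top","side"):
    print(viewer.camera_params(c)); cv2.imwrite(f"pics/{c}0.png",viewer.read_camera(c))
    for n in["leg_round","leg_square","leg_tapered","leg_plinth","old_strip","new_stand","holder_a"]:
        for d in viewer.pinpoint(c,n)[:4]: print(c,n,d["xy"][0]*640,d["xy"][1]*480,d["confidence"])
E
```

```text
{'time': 0.0, 'qpos': array([ 1.03497607e+00,  2.87196015e-01,  1.57815392e+00, -4.89086034e-06,
        1.27858233e+00, -1.49977889e-01]), 'dq': array([-3.06109443e-05, -9.02083680e-04, -9.27434138e-04,  1.51719501e-03,
       -1.20087910e-03, -1.56957951e-03]), 'joint_efforts': array([-3.63768131e-04, -4.05972505e+01, -2.92626518e+01, -7.78318372e-05,
        5.69152005e-03, -3.32128378e-07]), 'eef_pos': array([0.25365708, 0.62483222, 0.22993942]), 'tcp_rot': array([ 1.91725873e-01,  9.81447819e-01, -1.10249208e-03, -3.91106307e-04]), 'contact_force': array([ 0.35034826, -0.51298686, -0.1167534 ]), 'wrist_torque': array([-0.00933651,  0.02325197,  0.03203984]), 'finger_force': 0.0, 'opening': 0.9992315875394107}
0.0187
{'fov_y': 49.27669246943009, 'cx': 322.89364028922313, 'cy': 244.43003151228586, 'xyz': array([ 0.44326089, -0.00396437,  0.73303284]), 'attitude': array([ 0.06390296, -0.05313174, -0.70186241,  0.70744794])}
top leg_round 374.4 193.10399999999998 0.61
top leg_square 438.016 193.776 0.59
top leg_tapered 250.88 186.0 0.89
top leg_plinth 306.496 191.52 0.92
top old_str
[... 344 characters left out ...]
3,  0.61899327]), 'attitude': array([ 0.33601113, -0.13622293, -0.34288438,  0.86658533])}
side leg_round 372.416 237.024 0.96
side leg_square 411.2 269.28000000000003 0.56
side leg_square 370.62399999999997 239.424 0.54
side leg_tapered 309.12 177.408 0.72
side leg_tapered 411.77599999999995 267.98400000000004 0.27
side leg_plinth 335.104 206.01600000000002 0.64
side leg_plinth 411.584 267.024 0.6
side old_strip 303.68 182.208 0.72
side old_strip 351.488 226.992 0.69
side new_stand 275.712 285.984 0.66
side holder_a 302.4 182.112 0.98
side holder_a 369.08799999999997 238.07999999999998 0.81
side holder_a 412.47999999999996 267.98400000000004 0.81
side holder_a 337.98400000000004 206.496 0.6
```

View pics/top0.png

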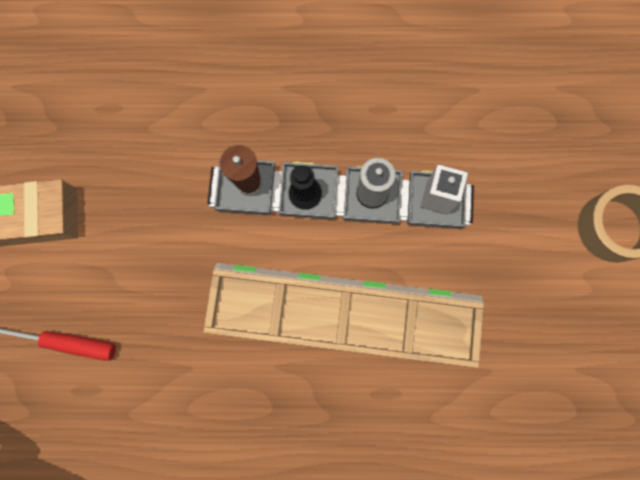

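View pics/side0.png

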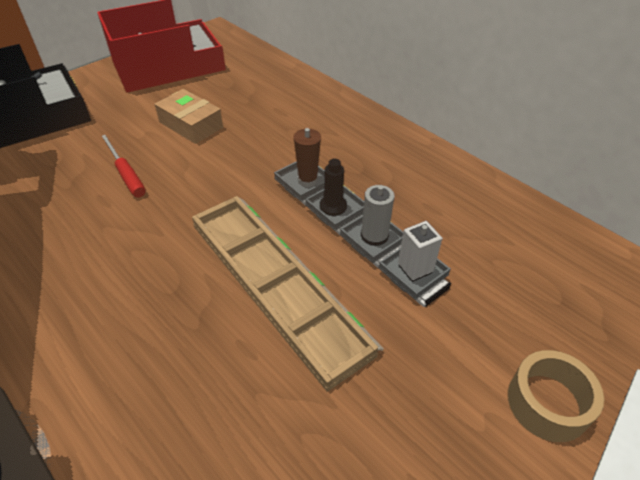

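The order from left to right is tapered, plinth, round, square. The stand is the nearer rack and the old strip the farther one. In the top view, the leg tops are at about (238,160), (301,174), (378,171) and (451,181). The near rim of the stand runs from (205,331) to (479,365).

```bash
cat > h.py <<'E'
import numpy as np
from scipy.spatial.transform import Rotation as R
from plant import viewer,get_state
def ray(c,u,v):
    p=viewer.camera_params(c); f=240/np.tan(np.radians(p["fov_y"]/2))
    d=R.from_quat(p["attitude"]).apply([(u-p["cx"])/f,-(v-p["cy"])/f,-1]); return np.array(p["xyz"]),d
def at(c,u,v,z):
    o,d=ray(c,u,v); return o+d*(z-o[2])/d[2]
def tri(a,b):
    A=np.zeros((3,3));y=np.zeros(3)
    for o,d in(ray("top",*a),ray("side",*b)):
        d=d/np.linalg.norm(d);P=np.eye(3)-np.outer(d,d);A+=P;y+=P@o
    return np.linalg.solve(A,y)
def proj(c,X):
    p=viewer.camera_params(c); f=240/np.tan(np.radians(p["fov_y"]/2))
    q=R.from_quat(p["attitude"]).inv().apply(np.atleast_2d(X)-p["xyz"])
    return np.c_[p["cx"]+f*q[:,0]/-q[:,2],p["cy"]-f*q[:,1]/-q[:,2]]
E
python3 - <<'E'
from h import *
import cv2
np.set_printoptions(precision=4,suppress=True)
print(R.from_quat(get_state()["tcp_rot"]).as_matrix())
for n,a,b in[("tap",(237,160),(307,130)),("plinth",(301,172),(335,162)),("round",(379,171),(379,188)),("sq",(452,180),(424,226)),
 ("nearL",(205,331),(194,218)),("nearR",(479,365),(329,384)),("farL",(215,268),(238,199)),("farR",(482,302),(381,350))]:
    print(n,tri(a,b))
for n,u,v in[("tap",250.9,186),("pl",306.5,191.5),("ro",374.4,193.1),("sq",438,193.8)]: print(n,at("top",u,v,.015))
for n,u,v in[("tap",309.1,177.4),("pl",335.1,206),("ro",372.4,237),("sq",411.2,269.3)]: print(n,at("side",u,v,.015))
for n,u,v in[("st",343.6,318.8),("strip",339.6,198.4)]: print(n,at("top",u,v,0))
for c,(x,y,w,hh) in dict(top=(190,140,300,240),side=(180,110,300,290)).items():
    im=cv2.imread(f"pics/{c}0.png")[y:y+hh,x:x+w]; cv2.imwrite(f"pics/{c}z.png",cv2.resize(im,None,fx=2,fy=2,interpolation=2))
E
```

```text
[[-0.9265  0.3763  0.    ]
 [ 0.3763  0.9265  0.0001]
 [-0.      0.0001 -1.    ]]
tap [0.6488 0.1111 0.1236]
plinth [0.6385 0.0341 0.1083]
round [ 0.6366 -0.0611  0.1171]
sq [ 0.6286 -0.1517  0.1103]
nearL [0.4435 0.1649 0.0208]
nearR [ 0.4014 -0.2004  0.0202]
farL [0.5287 0.157  0.0152]
farR [ 0.4863 -0.2102  0.0158]
tap [0.6468 0.1106 0.015 ]
pl [0.6391 0.0315 0.015 ]
ro [ 0.6373 -0.0645  0.015 ]
sq [ 0.6368 -0.154   0.015 ]
tap [0.657  0.1159 0.015 ]
pl [0.6389 0.0306 0.015 ]
ro [ 0.6321 -0.062   0.015 ]
sq [ 0.6257 -0.1481  0.015 ]
st [ 0.4615 -0.0219  0.    ]
strip [ 0.6332 -0.0157  0.    ]
```

```bash
cat >> h.py <<'E'
def stand(x,y,yaw):
    r=R.from_euler("z",yaw,degrees=True); L=[]
    for cy in(.135,.045,-.045,-.135):
        for z in(.026,.010): L.append(np.array([x,y,0])+r.apply([[s*.035,cy+t*.039,z] for s,t in((1,1),(1,-1),(-1,-1),(-1,1))]))
    L.append(np.array([x,y,0])+r.apply([[s*.043,t*.184,.026] for s,t in((1,1),(1,-1),(-1,-1),(-1,1))]))
    return L
E
python3 - <<'E'
from h import *
import cv2
n=np.array([at("top",*p,.026) for p in((205,331),(479,365),(215,268),(482,302))]); m=np.array([at("side",*p,.026) for p in((194,218),(329,384),(238,199),(381,350))])
print(n.round(4),m.round(4),sep="\n")
P=(.465,-.0225,-6.5)
for c,(x,y,w,hh) in dict(top=(190,140,300,240),side=(180,110,300,290)).items():
    im=cv2.resize(cv2.imread(f"pics/{c}0.png")[y:y+hh,x:x+w],None,fx=2,fy=2,interpolation=2)
    for q in stand(*P): cv2.polylines(im,[((proj(c,q)-[x,y])*2).round().astype(int)],True,(255,0,0) if q[0,2]>.02 else (0,0,255))
    for X in([.6488,.1111,.125],[.6385,.0341,.111],[.6366,-.0611,.119],[.6286,-.1517,.109]):
        for zz in(X[2],.015): cv2.circle(im,tuple(((proj(c,[X[0],X[1],zz])[0]-[x,y])*2).round().astype(int)),2,(0,255,255),-1)
    cv2.imwrite(f"pics/{c}z.png",im)
E
```

```text
[[ 0.443   0.164   0.026 ]
 [ 0.4023 -0.1992  0.026 ]
 [ 0.5279  0.1543  0.026 ]
 [ 0.4847 -0.2065  0.026 ]]
[[ 0.4417  0.1595  0.026 ]
 [ 0.3988 -0.2022  0.026 ]
 [ 0.522   0.1471  0.026 ]
 [ 0.4823 -0.2142  0.026 ]]
```

View pics/topz.png

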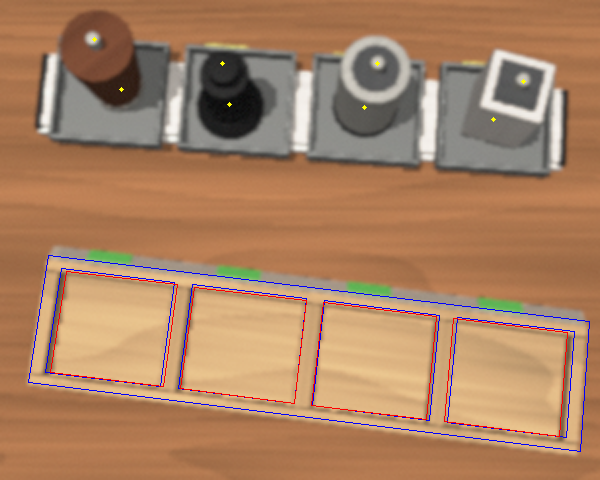

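View pics/sidez.png

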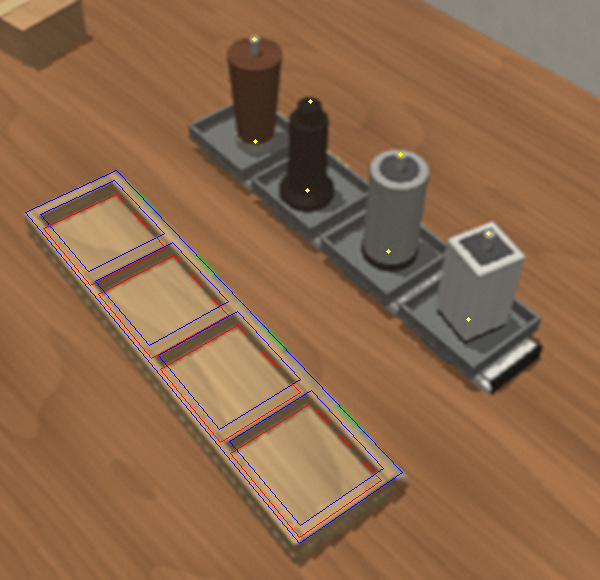

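Both overlays fit to within about 2 mm. The stand is at (0.465, -0.0225) with yaw -6.5°, and the yellow leg centres sit on the studs and feet. Next I turn the tool so that it closes across the row.

```bash
cat >> h.py <<'E'
def go(x,y,z,th):
    s=get_state(); M=R.from_quat(s["tcp_rot"]).as_matrix(); t=np.degrees(np.arctan2(M[1,1],M[0,1]))
    d=M.T@(np.array([x,y,z])-s["eef_pos"])
    print("shift mm",(d*1000).round(1),"spin",round(-((th-t+90)%180-90),2),"tcp",s["eef_pos"].round(4),"th",round(t,2),"t",s["time"],"F",s["contact_force"].round(1),"open",round(s["opening"],3),"q",s["qpos"].round(2),M[2].round(3))
E
python3 - <<'E'
from h import *
q=np.array([at("top",190+u/2,140+v/2,.095)[:2] for u,v in((496,49),(553,67),(540,122),(482,106))])
for i in range(4):
    e=q[(i+1)%4]-q[i]; print(np.degrees(np.arctan2(e[1],e[0]))%90,np.linalg.norm(e))
print(q.mean(0))
E
python3 -m handwheel '[[[0.0854,0,0,0,6],[0.0854,0,0,0,6],[0.0854,0,0,0,6],[0.0854,0,0,0,6],[0.0854,0,0,0,6],[0.0854,0,0,0,6],[0.0854,0,0,0,6],[0.0854,0,0,0,6],[0.0854,0,0,0,6],[0.0854,0,0,0,6],[0.0854,0,0,0,6],[0.0854,0,0,0,6]]]' 40
python3 - <<'E'
from h import *
go(.6488,.1111,.2,-5)
E
```

```text
71.8283170385329 0.03733349074128378
75.28779317269465 0.036882711933925776
74.24882203812055 0.037252715657302385
75.3159015528838 0.03846003141561561
[ 0.6293467  -0.15131657]
time: 1.8
eef_pos: [0.254, 0.6254, 0.2313]
tcp_rot: [0.734, 0.679, 0.0, 0.0]
contact_force: [0.3, -0.2, -0.2]
opening: 0.998
finger_force: 0.0
shift mm [-482.5  433.1   31.3] spin 0.6 tcp [0.254  0.6254 0.2313] th -4.4 t 1.8 F [ 0.3 -0.2 -0.2] open 0.998 q [ 1.04  0.29  1.58 -0.    1.28  1.11] [ 0.  0. -1.]
```

```bash
python3 -m handwheel '[[[0.0854,-0.03,0.027,0,0],[0.0854,-0.03,0.027,0,0],[0.0854,-0.03,0.027,0,0],[0.0854,-0.03,0.027,0,0],[0.0854,-0.03,0.027,0,0],[0.0854,-0.03,0.027,0,0],[0.0854,-0.03,0.027,0,0],[0.0854,-0.03,0.027,0,0],[0.0854,-0.03,0.027,0,0],[0.0854,-0.03,0.027,0,0],[0.0854,-0.03,0.027,0,0],[0.0854,-0.03,0.027,0,0]]]' 40 | head -1
python3 -m handwheel '[[[0.0854,-0.03,0.027,0,0],[0.0854,-0.03,0.027,0,0],[0.0854,-0.03,0.027,0,0],[0.0854,-0.025,0.025,0,0],[0.0854,-0.007,0.003,0,0],[0.0854,0,0,0,0.6],[0.0854,0,0,0,0]]]' | head -1
python3 - <<'E'
from h import *
go(.6488,.1111,.059,-5)
E
```

```text
time: 2.8
time: 3.38
shift mm [ -2.9  -1.7 172. ] spin 0.21 tcp [0.651  0.1138 0.231 ] th -4.79 t 3.3833 F [-1.3  0.4 -0.3] open 0.995 q [0.02 0.26 1.61 0.   1.27 0.1 ] [ 0.001 -0.001 -1.   ]
```

```bash
python3 -m handwheel '[[[0.0854,-0.003,-0.002,0.012,0],[0.0854,0,0,0.02,0],[0.0854,0,0,0.02,0],[0.0854,0,0,0.02,0],[0.0854,0,0,0.02,0],[0.0854,0,0,0.02,0],[0.0854,0,0,0.02,0],[0.0854,0,0,0.02,0],[0.0854,0,0,0.012,0],[0.0854,0,0,0.008,0],[0.0854,0,0,0,0],[0.0854,0,0,0,0]]]'
python3 - <<'E'
from h import *
import cv2
go(.6488,.1111,.059,-5)
im=np.hstack([viewer.read_camera("top")[100:380,190:490],viewer.read_camera("side")[60:340,200:500]])
cv2.imwrite("pics/a1.png",im)
E
```

```text
time: 4.38
eef_pos: [0.649, 0.1114, 0.0595]
tcp_rot: [0.735, 0.678, 0.0, 0.0]
contact_force: [0.3, -0.4, 0.0]
opening: 1.001
finger_force: 0.0
shift mm [-0.3 -0.1  0.5] spin 0.35 tcp [0.649  0.1114 0.0595] th -4.65 t 4.3833 F [ 0.3 -0.4  0. ] open 1.001 q [0.02 0.43 1.73 0.   0.98 0.1 ] [ 0.  0. -1.]
```

View pics/a1.png

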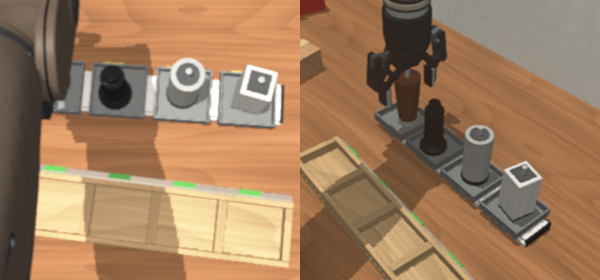

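The side view shows the tapered leg between the open fingers at about (407,95). I close and lift.

```bash
python3 -m handwheel '[[[0.06,0,0,0,0],[0.05,0,0,0,0],[0.045,0,0,0,0],[0.04,0,0,0,0],[0.03,0,0,0,0],[0.03,0,0,0,0],[0.03,0,0,0,0],[0.03,0,0,0,0],[0.03,0,0,0,0]]]' 40
python3 -m handwheel '[[[0.03,0,0,-0.003,0],[0.03,0,0,-0.006,0],[0.03,0,0,-0.01,0],[0.03,0,0,-0.01,0],[0.03,0,0,-0.01,0],[0.03,0,0,-0.008,0],[0.03,0,0,-0.003,0],[0.03,0,0,0,0],[0.03,0,0,0,0]]]'
python3 - <<'E'
from h import *
import cv2
go(.4803,.1116,.104,-5)
cv2.imwrite("pics/a2.png",cv2.resize(viewer.read_camera("side")[60:260,200:420],None,fx=3,fy=3))
E
```

```text
time: 5.23
eef_pos: [0.6495, 0.1108, 0.0602]
tcp_rot: [0.736, 0.677, 0.0, 0.0]
contact_force: [-0.4, -0.3, 6.4]
opening: 0.511
finger_force: 39.9
time: 5.98
eef_pos: [0.6491, 0.1108, 0.1096]
tcp_rot: [0.736, 0.677, 0.0, 0.0]
contact_force: [0.5, -0.0, -2.1]
opening: 0.504
finger_force: 40.6
shift mm [ -13.  -168.3    5.5] spin 0.29 tcp [0.6491 0.1108 0.1096] th -4.71 t 5.9833 F [ 0.5 -0.  -2.1] open 0.504 q [ 0.02  0.37  1.71 -0.    1.07  0.1 ] [ 0.  0. -1.]
```

View pics/a2.png

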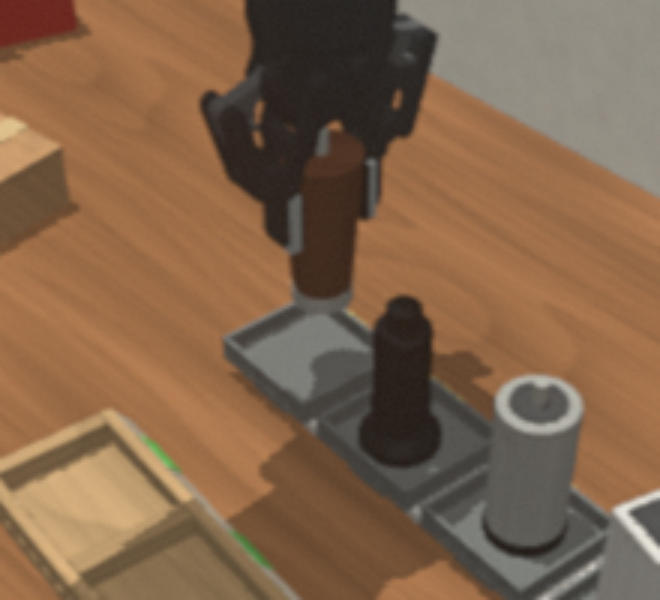

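The leg is lifted upright with its foot clear of the holder. I carry it over compartment 1.

```bash
python3 -m handwheel '[[[0.03,-0.001,-0.008,0,0],[0.03,-0.001,-0.014,0,0],[0.03,-0.001,-0.017,0,0],[0.03,-0.001,-0.017,0,0],[0.03,-0.001,-0.018,0,0],[0.03,-0.001,-0.018,0,0],[0.03,-0.001,-0.018,0,0],[0.03,-0.001,-0.018,0,0],[0.03,-0.001,-0.018,0,0],[0.03,-0.002,-0.014,0,0],[0.03,-0.002,-0.008,0,0],[0.03,0,0,0,0]]]' | head -2
python3 -m handwheel '[[[0.03,0,0,0.01,0],[0.03,0,0,0.01,0],[0.03,0,0,0.01,0],[0.03,0,0,0.008,0],[0.03,0,0,0.006,0],[0.03,0,0,0.003,0],[0.03,0,0,0.002,0],[0.03,0,0,0,0],[0.03,0,0,0,0]]]'
python3 - <<'E'
from h import *
import cv2
go(.4803,.1116,.055,-5)
cv2.imwrite("pics/a3.png",cv2.resize(viewer.read_camera("side")[90:290,160:380],None,fx=3,fy=3))
E
```

```text
time: 7.03
eef_pos: [0.4783, 0.1116, 0.1085]
time: 7.78
eef_pos: [0.481, 0.1116, 0.0605]
tcp_rot: [0.736, 0.677, 0.0, 0.0]
contact_force: [0.4, -0.5, -1.3]
opening: 0.504
finger_force: 40.7
shift mm [-0.1 -0.7  5.5] spin 0.3 tcp [0.481  0.1116 0.0605] th -4.7 t 7.7833 F [ 0.4 -0.5 -1.3] open 0.504 q [ 0.02  0.11  2.13 -0.    0.9   0.1 ] [ 0.  0. -1.]
```

View pics/a3.png

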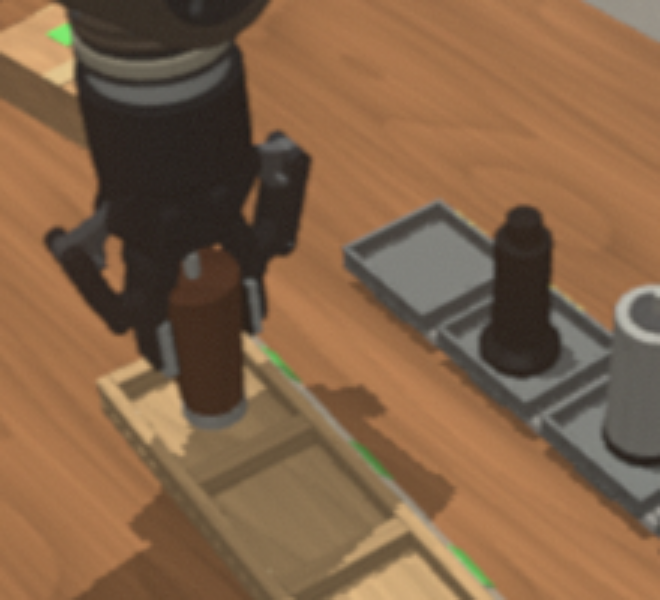

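The foot is just above the floor of compartment 1, at side pixel (232,228). I lower it gently.

```bash
python3 -m handwheel '[[[0.03,0,0,0.001,0],[0.03,0,0,0.001,0],[0.03,0,0,0.001,0],[0.03,0,0,0.001,0],[0.03,0,0,0,0],[0.03,0,0,0,0]]]'|grep -E "eef|cont"
python3 -m handwheel '[[[0.03,0,0,0.001,0],[0.03,0,0,0,0],[0.03,0,0,0,0]]]'|grep -E "eef|cont"
python3 -m handwheel '[[[0.03,0,0,0.0005,0],[0.03,0,0,0,0],[0.03,0,0,0,0]]]'|grep -E "eef|cont"
```

```text
eef_pos: [0.4805, 0.1116, 0.0562]
contact_force: [0.8, 0.3, -1.0]
eef_pos: [0.4806, 0.1116, 0.0553]
contact_force: [0.1, 0.4, -2.3]
eef_pos: [0.4807, 0.1117, 0.0552]
contact_force: [-2.1, 0.3, 1.7]
```

```bash
python3 -m handwheel '[[[0.03,0,0,0.0005,0],[0.03,0,0,0,0],[0.03,0,0,0,0]]]'|grep -E "eef|cont"
python3 -m handwheel '[[[0.042,0,0,0,0],[0.044,0,0,0,0],[0.046,0,0,0,0],[0.05,0,0,0,0],[0.06,0,0,0,0],[0.07,0,0,0,0],[0.0854,0,0,0,0],[0.0854,0,0,0,0],[0.0854,0,0,0,0],[0.0854,0,0,0,0]]]' 20
python3 -m handwheel '[[[0.0854,0,0,-0.008,0],[0.0854,0,0,-0.02,0],[0.0854,0,0,-0.03,0],[0.0854,0,0,-0.03,0],[0.0854,0,0,-0.03,0],[0.0854,0,0,-0.02,0],[0.0854,0,0,0,0]]]'|grep -E "eef|cont"
python3 - <<'E'
from h import *
import cv2
go(.6385,.0325,.180,-5)
cv2.imwrite("pics/a4.png",cv2.resize(viewer.read_camera("side")[90:290,160:380],None,fx=2,fy=2))
for n in("leg_plinth","leg_round","leg_square"):
  for d in viewer.pinpoint("side",n)[:1]: u=d["xy"][0]*640,d["xy"][1]*480; print(n,u,at("side",*u,.015),d["confidence"])
E
```

```text
eef_pos: [0.4808, 0.1117, 0.0552]
contact_force: [-2.6, -0.0, 5.9]
time: 9.92
eef_pos: [0.4806, 0.1116, 0.0543]
tcp_rot: [0.736, 0.677, -0.0, 0.0]
contact_force: [0.3, -0.7, -0.2]
opening: 1.002
finger_force: 0.0
eef_pos: [0.4839, 0.1118, 0.1988]
contact_force: [0.4, 0.4, 0.4]
shift mm [-66.4 160.4  20.6] spin 0.31 tcp [0.4839 0.1118 0.1988] th -4.69 t 10.5 F [0.4 0.4 0.4] open 0.998 q [ 0.02 -0.09  2.04  0.    1.18  0.1 ] [ 0.001  0.011 -1.   ]
leg_plinth (333.37600000000003, 206.01600000000002) [0.63668507 0.03258661 0.015     ] 0.69
leg_round (368.512, 238.8) [ 0.6246186  -0.06043997  0.015     ] 0.78
leg_square (412.672, 268.512) [ 0.62859828 -0.14867846  0.015     ] 0.61
```

View pics/a4.png

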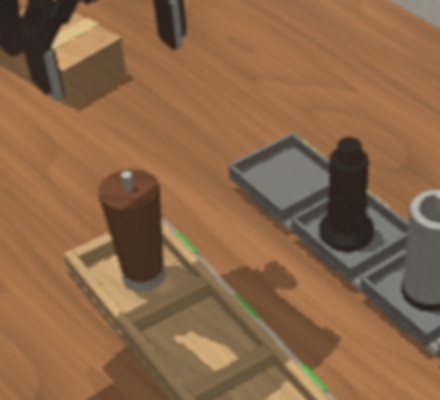

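```bash
python3 - <<'E'
from h import *
print(proj("side",[[.4805,.1116,.12],[.4805,.1116,.01]]),"seen",(160+127/2,90+172/2),(160+143/2,90+287/2))
E
python3 -m handwheel '[[[0.0854,-0.003,0.007,0,0],[0.0854,-0.006,0.014,0,0],[0.0854,-0.006,0.016,0,0],[0.0854,-0.007,0.016,0,0],[0.0854,-0.007,0.016,0,0],[0.0854,-0.007,0.016,0,0],[0.0854,-0.007,0.016,0,0],[0.0854,-0.007,0.016,0,0],[0.0854,-0.006,0.016,0,0],[0.0854,-0.006,0.015,0,0],[0.0854,-0.004,0.010,0,0],[0.0854,0,0,0,0]]]' |head -1
python3 -m handwheel '[[[0.0854,0,0,0,0],[0.0854,0,0,0,0]]]' |head -1
python3 - <<'E'
from h import *
go(.638,.0328,.047,-5)
E
```

```text
[[223.16667031 177.31492814]
 [231.9772465  228.59908058]] seen (223.5, 176.0) (231.5, 233.5)
time: 11.7
time: 11.87
shift mm [1.000e-01 6.400e+00 1.444e+02] spin 0.31 tcp [0.6319 0.0332 0.1914] th -4.69 t 11.8667 F [0.2 0.4 0.2] open 0.999 q [-0.11  0.23  1.72  0.    1.19 -0.03] [ 0.    -0.002 -1.   ]
```

The tapered leg is upright and placed as predicted. Plinth next.

```bash
python3 -m handwheel '[[[0.0854,0,0.006,0.01,0],[0.0854,0,0,0.02,0],[0.0854,0,0,0.02,0],[0.0854,0,0,0.02,0],[0.0854,0,0,0.02,0],[0.0854,0,0,0.02,0],[0.0854,0,0,0.018,0],[0.0854,0,0,0.01,0],[0.0854,0,0,0.006,0],[0.0854,0,0,0,0],[0.0854,0,0,0,0]]]'|grep -E "eef|cont"
python3 - <<'E'
from h import *
import cv2
go(.638,.0328,.047,-5)
cv2.imwrite("pics/b1.png",cv2.resize(viewer.read_camera("side")[90:290,220:440],None,fx=2,fy=2))
E
```

```text
eef_pos: [0.639, 0.0325, 0.0488]
contact_force: [-0.0, 0.1, 0.3]
shift mm [ 0.2 -1.   1.8] spin 0.31 tcp [0.639  0.0325 0.0488] th -4.69 t 12.7833 F [-0.   0.1  0.3] open 0.997 q [-0.11  0.41  1.78  0.    0.95 -0.03] [-0.     0.001 -1.   ]
```

View pics/b1.png

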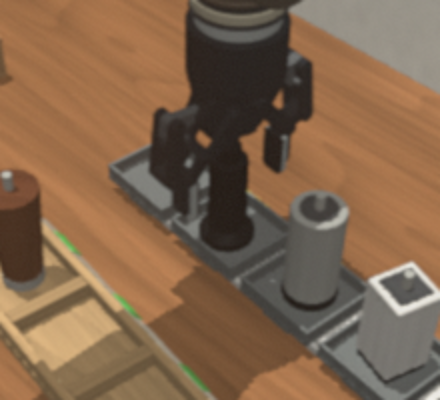

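The plinth stem is between the fingers at crop (228,180). I close and lift.

```bash
python3 -m handwheel '[[[0.06,0,0,0.001,0],[0.05,0,0,0,0],[0.045,0,0,0,0],[0.04,0,0,0,0],[0.034,0,0,0,0],[0.025,0,0,0,0],[0.022,0,0,0,0],[0.022,0,0,0,0],[0.022,0,0,0,0],[0.022,0,0,0,0]]]' 35
python3 -m handwheel '[[[0.022,0,0,-0.003,0],[0.022,0,0,-0.006,0],[0.022,0,0,-0.01,0],[0.022,0,0,-0.01,0],[0.022,0,0,-0.01,0],[0.022,0,0,-0.008,0],[0.022,0,0,-0.003,0],[0.022,0,0,0,0]]]'
python3 - <<'E'
from h import *
go(.4701,.0222,.098,-5)
E
```

```text
time: 13.67
eef_pos: [0.6385, 0.0324, 0.0477]
tcp_rot: [0.735, 0.678, -0.0, -0.0]
contact_force: [-3.7, -0.1, 4.5]
opening: 0.369
finger_force: 35.2
time: 14.33
eef_pos: [0.6397, 0.0323, 0.0993]
tcp_rot: [0.736, 0.678, 0.001, 0.001]
contact_force: [-0.4, -0.2, -1.9]
opening: 0.364
finger_force: 34.9
shift mm [ -24.  -168.2    0.7] spin 0.3 tcp [0.6397 0.0323 0.0993] th -4.7 t 14.3333 F [-0.4 -0.2 -1.9] open 0.364 q [-0.11  0.34  1.76 -0.    1.03 -0.03] [-0.     0.003 -1.   ]
```

```bash
python3 -m handwheel '[[[0.022,-0.002,-0.008,0,0],[0.022,-0.002,-0.014,0,0],[0.022,-0.002,-0.017,0,0],[0.022,-0.002,-0.017,0,0],[0.022,-0.002,-0.018,0,0],[0.022,-0.002,-0.018,0,0],[0.022,-0.002,-0.018,0,0],[0.022,-0.002,-0.018,0,0],[0.022,-0.002,-0.018,0,0],[0.022,-0.003,-0.014,0,0],[0.022,-0.003,-0.007,0,0],[0.022,0,0,0,0]]]' | head -1
python3 -m handwheel '[[[0.022,0,0,0.01,0],[0.022,0,0,0.01,0],[0.022,0,0,0.01,0],[0.022,0,0,0.008,0],[0.022,0,0,0.006,0],[0.022,0,0,0.003,0],[0.022,0,0,0.002,0],[0.022,0,0,0,0],[0.022,0,0,0,0]]]'|grep -E "eef|cont"
python3 - <<'E'
from h import *
go(.4701,.0222,.0427,-5)
E
```

```text
time: 15.33
eef_pos: [0.4705, 0.0222, 0.0485]
contact_force: [-0.4, -0.1, -1.6]
shift mm [ 0.  -0.4  5.8] spin 0.3 tcp [0.4705 0.0222 0.0485] th -4.7 t 16.0833 F [-0.4 -0.1 -1.6] open 0.362 q [-0.17  0.08  2.19  0.    0.87 -0.09] [-0.  0. -1.]
```

```bash
python3 -m handwheel '[[[0.022,0,0,0.001,0],[0.022,0,0,0.001,0],[0.022,0,0,0.001,0],[0.022,0,0,0.001,0],[0.022,0,0,0.001,0],[0.022,0,0,0,0],[0.022,0,0,0,0]]]'|grep -E "eef|cont"
python3 -m handwheel '[[[0.022,0,0,0.0005,0],[0.022,0,0,0,0],[0.022,0,0,0,0]]]'|grep -E "eef|cont"
python3 -m handwheel '[[[0.022,0,0,0.0005,0],[0.022,0,0,0,0],[0.022,0,0,0,0]]]'|grep -E "eef|cont"
```

```text
eef_pos: [0.4702, 0.0222, 0.0433]
contact_force: [-0.0, -0.9, -1.3]
eef_pos: [0.4703, 0.0222, 0.0428]
contact_force: [-0.1, 0.5, -1.0]
eef_pos: [0.4704, 0.0222, 0.0426]
contact_force: [-0.7, 0.6, 1.2]
```

Contact felt at the expected height. I press slightly more, release and retreat.

```bash
python3 -m handwheel '[[[0.022,0,0,0.0005,0],[0.022,0,0,0,0],[0.022,0,0,0,0]]]'|grep -E "eef|cont"
python3 -m handwheel '[[[0.03,0,0,0,0],[0.032,0,0,0,0],[0.034,0,0,0,0],[0.037,0,0,0,0],[0.045,0,0,0,0],[0.06,0,0,0,0],[0.075,0,0,0,0],[0.0854,0,0,0,0],[0.0854,0,0,0,0],[0.0854,0,0,0,0],[0.0854,0,0,0,0]]]' 20|grep -E "eef|cont|open"
python3 -m handwheel '[[[0.0854,0,0,-0.008,0],[0.0854,0,0,-0.02,0],[0.0854,0,0,-0.03,0],[0.0854,0,0,-0.03,0],[0.0854,0,0,-0.03,0],[0.0854,0,0,-0.025,0],[0.0854,0,0,-0.005,0],[0.0854,0,0,0,0],[0.0854,0,0,0,0]]]'|grep -E "eef|cont"
python3 - <<'E'
from h import *
import cv2
go(.636,-.0615,.190,-5)
cv2.imwrite("pics/b2.png",cv2.resize(viewer.read_camera("side")[90:290,160:440],None,fx=2,fy=2))
print(proj("side",[[.4704,.0222,.106],[.4704,.0222,.01]]))
E
```

```text
eef_pos: [0.4704, 0.0222, 0.0426]
contact_force: [-2.2, 0.7, 5.0]
eef_pos: [0.4703, 0.0222, 0.0418]
contact_force: [0.5, -0.6, -0.1]
opening: 0.998
eef_pos: [0.4697, 0.0223, 0.1892]
contact_force: [-0.0, -0.4, -1.1]
shift mm [-69.9 172.6  -0.9] spin 0.3 tcp [0.4697 0.0223 0.1892] th -4.7 t 19.0833 F [-0.  -0.4 -1.1] open 1.003 q [-0.17 -0.14  2.11  0.    1.17 -0.09] [ 0.    -0.001 -1.   ]
[[256.22710889 218.29044324]
 [261.44535133 262.12783525]]
```

View pics/b2.png

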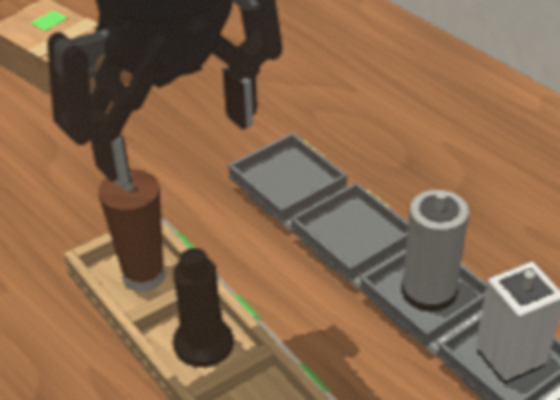

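The plinth stands upright in compartment 2, with its spigot at about (257,217) as predicted. Round leg next.

```bash
python3 -m handwheel '[[[0.0854,-0.003,0.007,0,0],[0.0854,-0.006,0.015,0,0],[0.0854,-0.007,0.017,0,0],[0.0854,-0.007,0.018,0,0],[0.0854,-0.007,0.018,0,0],[0.0854,-0.007,0.018,0,0],[0.0854,-0.007,0.018,0,0],[0.0854,-0.007,0.018,0,0],[0.0854,-0.007,0.018,0,0],[0.0854,-0.007,0.015,0,0],[0.0854,-0.005,0.010,0,0],[0.0854,0,0,0,0]]]' |head -1
python3 -m handwheel '[[[0.0854,0,0,0,0],[0.0854,0,0,0,0]]]' |head -1
python3 - <<'E'
from h import *
go(.636,-.0615,.054,-5)
E
```

```text
time: 20.13
time: 20.3
shift mm [-1.000e-01  1.400e+00  1.342e+02] spin 0.3 tcp [ 0.635  -0.0614  0.1882] th -4.7 t 20.3 F [-0.3 -0.4  0.2] open 1.002 q [-0.26  0.24  1.71  0.    1.19 -0.17] [ 0.001 -0.003 -1.   ]
```

```bash
python3 -m handwheel '[[[0.0854,0,0.0,0.01,0],[0.0854,0,0,0.02,0],[0.0854,0,0,0.02,0],[0.0854,0,0,0.02,0],[0.0854,0,0,0.02,0],[0.0854,0,0,0.02,0],[0.0854,0,0,0.014,0],[0.0854,0,0,0.007,0],[0.0854,0,0,0.003,0],[0.0854,0,0,0,0],[0.0854,0,0,0,0]]]'|grep -E "eef|cont"
python3 -m handwheel '[[[0.065,0,0,0,0],[0.06,0,0,0,0],[0.055,0,0,0,0],[0.05,0,0,0,0],[0.045,0,0,0,0],[0.035,0,0,0,0],[0.032,0,0,0,0],[0.032,0,0,0,0],[0.032,0,0,0,0],[0.032,0,0,0,0]]]' 45
python3 - <<'E'
from h import *
import cv2
go(.4599,-.0672,.054,-5)
cv2.imwrite("pics/c1.png",cv2.resize(viewer.read_camera("side")[120:320,260:480],None,fx=2,fy=2))
E
```

```text
eef_pos: [0.6367, -0.0619, 0.0569]
contact_force: [-0.3, 0.4, 0.2]
time: 22.05
eef_pos: [0.6365, -0.0618, 0.0564]
tcp_rot: [0.736, 0.677, 0.0, 0.001]
contact_force: [1.1, -0.8, 2.4]
opening: 0.507
finger_force: 46.1
shift mm [ -19.8 -175.6    2.2] spin 0.3 tcp [ 0.6365 -0.0618  0.0564] th -4.7 t 22.05 F [ 1.1 -0.8  2.4] open 0.507 q [-0.26  0.4   1.78  0.    0.96 -0.17] [-0.     0.001 -1.   ]
```

View pics/c1.png

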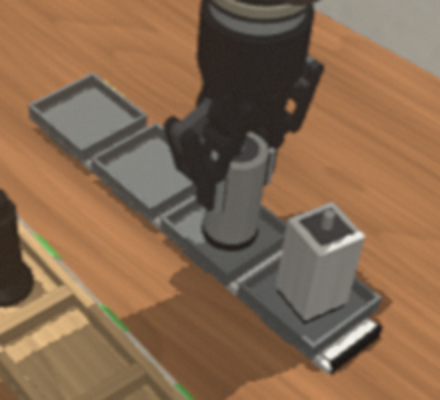

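The round leg is gripped (43 mm) and upright at crop (238,190). I lift, carry and lower it.

```bash
python3 -m handwheel '[[[0.032,0,0,-0.003,0],[0.032,0,0,-0.006,0],[0.032,0,0,-0.01,0],[0.032,0,0,-0.01,0],[0.032,0,0,-0.01,0],[0.032,0,0,-0.008,0],[0.032,0,0,-0.003,0],[0.032,0,0,0,0]]]'|grep -E "eef|cont|open"
python3 -m handwheel '[[[0.032,-0.001,-0.008,0,0],[0.032,-0.001,-0.014,0,0],[0.032,-0.002,-0.017,0,0],[0.032,-0.002,-0.018,0,0],[0.032,-0.002,-0.019,0,0],[0.032,-0.002,-0.019,0,0],[0.032,-0.002,-0.019,0,0],[0.032,-0.002,-0.019,0,0],[0.032,-0.002,-0.019,0,0],[0.032,-0.002,-0.015,0,0],[0.032,-0.002,-0.008,0,0],[0.032,0,0,0,0]]]' | head -1
python3 -m handwheel '[[[0.032,0,0,0.01,0],[0.032,0,0,0.01,0],[0.032,0,0,0.01,0],[0.032,0,0,0.008,0],[0.032,0,0,0.006,0],[0.032,0,0,0.003,0],[0.032,0,0,0.002,0],[0.032,0,0,0,0],[0.032,0,0,0,0]]]'|grep -E "eef|cont"
python3 - <<'E'
from h import *
go(.4599,-.0672,.0514,-5)
E
```

```text
eef_pos: [0.6369, -0.0619, 0.1078]
contact_force: [-0.5, 0.8, -2.2]
opening: 0.505
time: 23.77
eef_pos: [0.4602, -0.0674, 0.057]
contact_force: [-0.5, -0.1, -2.9]
shift mm [ 0.1 -0.3  5.6] spin 0.3 tcp [ 0.4602 -0.0674  0.057 ] th -4.7 t 24.5167 F [-0.5 -0.1 -2.9] open 0.505 q [-0.36  0.05  2.2  -0.    0.89 -0.28] [-0.  0. -1.]
```

```bash
python3 -m handwheel '[[[0.032,0,0,0.001,0],[0.032,0,0,0.001,0],[0.032,0,0,0.001,0],[0.032,0,0,0.001,0],[0.032,0,0,0.001,0],[0.032,0,0,0,0],[0.032,0,0,0,0]]]'|grep -E "eef|cont"
python3 -m handwheel '[[[0.032,0,0,0.0005,0],[0.032,0,0,0,0],[0.032,0,0,0,0]]]'|grep -E "eef|cont"
python3 -m handwheel '[[[0.032,0,0,0.0005,0],[0.032,0,0,0,0],[0.032,0,0,0,0]]]'|grep -E "eef|cont"
```

```text
eef_pos: [0.4598, -0.0672, 0.0518]
contact_force: [-0.1, -0.5, -2.7]
eef_pos: [0.4599, -0.0673, 0.0514]
contact_force: [0.5, 0.9, -2.1]
eef_pos: [0.46, -0.0673, 0.0514]
contact_force: [-1.3, 0.3, 3.3]
```

```bash
python3 -m handwheel '[[[0.042,0,0,0,0],[0.044,0,0,0,0],[0.046,0,0,0,0],[0.05,0,0,0,0],[0.06,0,0,0,0],[0.07,0,0,0,0],[0.08,0,0,0,0],[0.0854,0,0,0,0],[0.0854,0,0,0,0],[0.0854,0,0,0,0],[0.0854,0,0,0,0]]]' 20|grep -E "eef|cont|open"
python3 -m handwheel '[[[0.0854,0,0,-0.008,0],[0.0854,0,0,-0.02,0],[0.0854,0,0,-0.03,0],[0.0854,0,0,-0.03,0],[0.0854,0,0,-0.03,0],[0.0854,0,0,-0.02,0],[0.0854,0,0,-0.005,0],[0.0854,0,0,0,0],[0.0854,0,0,0,0]]]'|grep -E "eef|cont"
python3 - <<'E'
from h import *
import cv2
go(.629,-.1515,.190,-15.5)
cv2.imwrite("pics/c2.png",cv2.resize(viewer.read_camera("side")[120:320,180:460],None,fx=2,fy=2))
print(proj("side",[[.46,-.0673,.114],[.46,-.0673,.01]]))
E
```

```text
eef_pos: [0.4599, -0.0673, 0.0508]
contact_force: [-0.1, -0.1, 0.1]
opening: 1.001
eef_pos: [0.4593, -0.0671, 0.193]
contact_force: [-0.6, 0.3, -0.4]
shift mm [-70.3 176.    2.8] spin 10.8 tcp [ 0.4593 -0.0671  0.193 ] th -4.7 t 27.2667 F [-0.6  0.3 -0.4] open 1.0 q [-0.36 -0.16  2.11 -0.    1.18 -0.28] [ 0.    -0.001 -1.   ]
[[292.30096662 253.1512449 ]
 [294.62199546 300.15520145]]
```

View pics/c2.png

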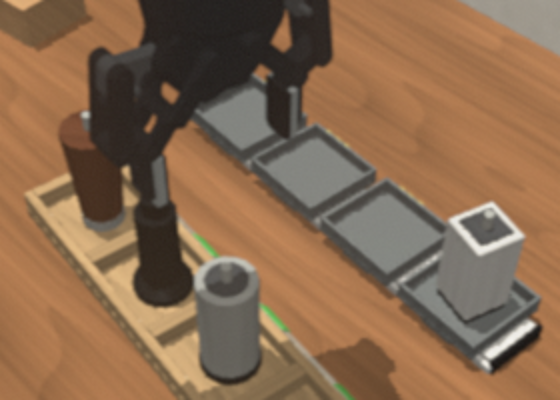

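The round leg stands in compartment 3, with its stud at about (293,254) as predicted. Square leg next, with the fingers turned to its faces.

```bash
python3 -m handwheel '[[[0.0854,-0.003,0.007,0,0],[0.0854,-0.006,0.015,0,0],[0.0854,-0.007,0.018,0,0],[0.0854,-0.007,0.018,0,0],[0.0854,-0.007,0.018,0,0],[0.0854,-0.007,0.018,0,0],[0.0854,-0.007,0.018,0,0],[0.0854,-0.007,0.018,0,0],[0.0854,-0.007,0.018,0,0],[0.0854,-0.007,0.015,0,0],[0.0854,-0.005,0.012,0,0],[0.0854,0,0,0,0]]]' |head -1
python3 -m handwheel '[[[0.0854,0,0,0,3],[0.0854,0,0,0,4],[0.0854,0,0,0,3.8],[0.0854,0,0,0,0],[0.0854,0,0,0,0]]]' |head -1
python3 - <<'E'
from h import *
go(.629,-.1515,.050,-15.5)
E
```

```text
time: 28.32
time: 28.73
shift mm [ -0.2   1.6 142.4] spin 0.1 tcp [ 0.6279 -0.151   0.1924] th -15.4 t 28.7333 F [-0.1 -0.  -0.3] open 0.997 q [-0.39  0.26  1.69  0.    1.2  -0.12] [ 0.    -0.002 -1.   ]
```

```bash
python3 -m handwheel '[[[0.0854,0,0.001,0.01,0],[0.0854,0,0,0.02,0],[0.0854,0,0,0.02,0],[0.0854,0,0,0.02,0],[0.0854,0,0,0.02,0],[0.0854,0,0,0.02,0],[0.0854,0,0,0.02,0],[0.0854,0,0,0.008,0],[0.0854,0,0,0.004,0],[0.0854,0,0,0,0],[0.0854,0,0,0,0]]]'|grep -E "eef|cont"
python3 -m handwheel '[[[0.065,0,0,0,0],[0.06,0,0,0,0],[0.055,0,0,0,0],[0.05,0,0,0,0],[0.045,0,0,0,0],[0.04,0,0,0,0],[0.03,0,0,0,0],[0.03,0,0,0,0],[0.03,0,0,0,0],[0.03,0,0,0,0],[0.03,0,0,0,0]]]' 45
python3 - <<'E'
from h import *
import cv2
go(.4497,-.1566,.100,-6.5)
cv2.imwrite("pics/d1.png",cv2.resize(viewer.read_camera("side")[140:340,300:520],None,fx=2,fy=2))
E
```

```text
eef_pos: [0.6301, -0.1519, 0.0526]
contact_force: [0.4, -0.0, -0.5]
time: 30.57
eef_pos: [0.6296, -0.1517, 0.0522]
tcp_rot: [0.796, 0.605, 0.0, 0.0]
contact_force: [-1.6, 0.7, 4.1]
opening: 0.467
finger_force: 45.7
shift mm [ -52.8 -172.1  -47.9] spin -9.0 tcp [ 0.6296 -0.1517  0.0522] th -15.5 t 30.5667 F [-1.6  0.7  4.1] open 0.467 q [-0.39  0.42  1.76 -0.    0.96 -0.12] [-0.  0. -1.]
```

View pics/d1.png

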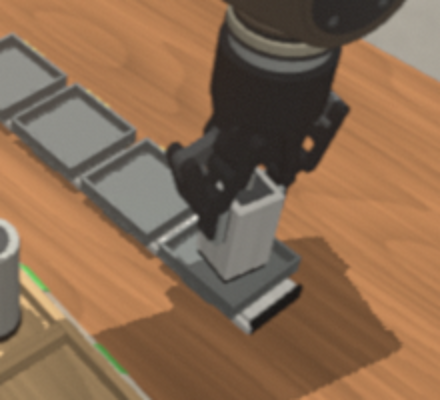

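The square leg is gripped on its flats (39.9 mm) and upright. I lift and carry it.

```bash
python3 -m handwheel '[[[0.03,0,0,-0.003,0],[0.03,0,0,-0.006,0],[0.03,0,0,-0.01,0],[0.03,0,0,-0.01,0],[0.03,0,0,-0.01,0],[0.03,0,0,-0.008,0],[0.03,0,0,-0.003,0],[0.03,0,0,0,0]]]'|grep -E "eef|cont|open"
python3 -m handwheel '[[[0.03,-0.002,-0.008,0,0],[0.03,-0.004,-0.014,0,0],[0.03,-0.005,-0.017,0,0],[0.03,-0.006,-0.018,0,0],[0.03,-0.006,-0.018,0,0],[0.03,-0.006,-0.018,0,0],[0.03,-0.006,-0.018,0,0],[0.03,-0.006,-0.018,0,0],[0.03,-0.005,-0.018,0,0],[0.03,-0.004,-0.016,0,0],[0.03,-0.003,-0.009,0,0],[0.03,0,0,0,0]]]' | head -1
python3 -m handwheel '[[[0.03,0,0,0,-3],[0.03,0,0,0,-3],[0.03,0,0,0,-3],[0.03,0,0,0,0],[0.03,0,0,0,0]]]'|grep -E "eef|cont"
python3 - <<'E'
from h import *
go(.4497,-.1566,.0472,-6.5)
E
```

```text
eef_pos: [0.6304, -0.152, 0.1038]
contact_force: [0.5, -0.2, -2.1]
opening: 0.459
time: 32.28
eef_pos: [0.4501, -0.1568, 0.1018]
contact_force: [-0.5, 1.1, -1.8]
shift mm [ 0.2 -0.4 54.6] spin -0.08 tcp [ 0.4501 -0.1568  0.1018] th -6.58 t 32.7 F [-0.5  1.1 -1.8] open 0.462 q [-0.55 -0.    2.16  0.    0.99 -0.43] [-0.  0. -1.]
```

```bash
python3 -m handwheel '[[[0.03,0,0,0.01,0],[0.03,0,0,0.01,0],[0.03,0,0,0.01,0],[0.03,0,0,0.008,0],[0.03,0,0,0.006,0],[0.03,0,0,0.003,0],[0.03,0,0,0.002,0],[0.03,0,0,0.002,0],[0.03,0,0,0.001,0],[0.03,0,0,0.001,0],[0.03,0,0,0,0],[0.03,0,0,0,0]]]'|grep -E "eef|cont"
python3 -m handwheel '[[[0.03,0,0,0.0005,0],[0.03,0,0,0,0],[0.03,0,0,0,0]]]'|grep -E "eef|cont"
python3 -m handwheel '[[[0.03,0,0,0.0005,0],[0.03,0,0,0,0],[0.03,0,0,0,0]]]'|grep -E "eef|cont"
```

```text
eef_pos: [0.4498, -0.1569, 0.0491]
contact_force: [0.6, 0.1, -1.5]
eef_pos: [0.4497, -0.1568, 0.0484]
contact_force: [0.5, 0.2, -1.7]
eef_pos: [0.4496, -0.1567, 0.0478]
contact_force: [-0.3, 0.9, -2.8]
```

```bash
python3 -m handwheel '[[[0.03,0,0,0.0005,0],[0.03,0,0,0,0],[0.03,0,0,0,0]]]'|grep -E "eef|cont"
python3 -m handwheel '[[[0.03,0,0,0.0005,0],[0.03,0,0,0,0],[0.03,0,0,0,0]]]'|grep -E "eef|cont"
```

```text
eef_pos: [0.4495, -0.1567, 0.0473]
contact_force: [-0.3, -0.6, -3.1]
eef_pos: [0.4497, -0.1568, 0.0471]
contact_force: [-0.7, 0.2, 0.4]
```

```bash
python3 -m handwheel '[[[0.03,0,0,0.0005,0],[0.03,0,0,0,0],[0.03,0,0,0,0]]]'|grep -E "eef|cont"
python3 -m handwheel '[[[0.038,0,0,0,0],[0.04,0,0,0,0],[0.042,0,0,0,0],[0.046,0,0,0,0],[0.06,0,0,0,0],[0.07,0,0,0,0],[0.08,0,0,0,0],[0.0854,0,0,0,0],[0.0854,0,0,0,0],[0.0854,0,0,0,0],[0.0854,0,0,0,0]]]' 20|grep -E "eef|cont|open"
python3 -m handwheel '[[[0.0854,0,0,-0.008,0],[0.0854,0,0,-0.02,0],[0.0854,0,0,-0.03,0],[0.0854,0,0,-0.03,0],[0.0854,0,0,-0.03,0],[0.0854,0,0,-0.03,0],[0.0854,0,0,-0.03,0],[0.0854,0,0,-0.02,0],[0.0854,0,0,-0.005,0],[0.0854,0,0,0,0],[0.0854,0,0,0,0]]]'|grep -E "eef|cont"
python3 - <<'E'
from h import *
import cv2
im=viewer.read_camera("side")
for X in([.4806,.1116,.12],[.4703,.0222,.106],[.46,-.0673,.114],[.4497,-.1568,.104]):
    for z in(X[2],.01): cv2.circle(im,tuple(proj("side",[X[0],X[1],z])[0].round().astype(int)),1,(0,255,255),-1)
cv2.imwrite("pics/d2.png",cv2.resize(im[140:400,180:460],None,fx=2,fy=2)); print(get_state()["time"])
E
```

```text
eef_pos: [0.4497, -0.1568, 0.0471]
contact_force: [-3.1, 1.8, 4.7]
eef_pos: [0.4496, -0.1568, 0.0463]
contact_force: [-0.6, -0.1, -0.3]
opening: 0.998
eef_pos: [0.4491, -0.1565, 0.2484]
contact_force: [-0.6, -0.6, -1.0]
36.8333
```

View pics/d2.png

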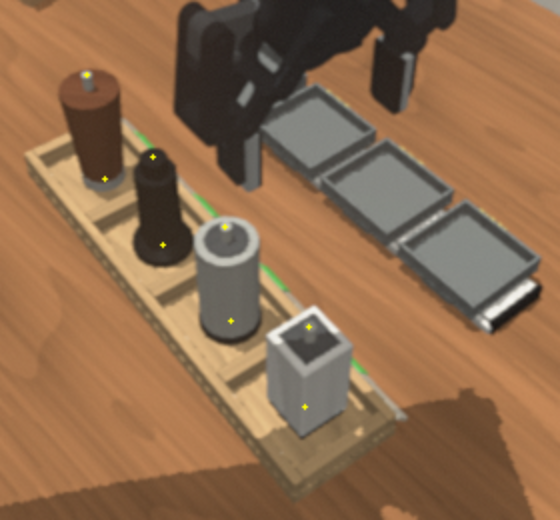

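All four legs stand upright in the right order, each in its own compartment, and the predicted stud and foot points match. The gripper is clear, so I hand in.

```bash
python3 -c "
from plant import sign_off; print(sign_off())"
```

```text
the job is handed in; nothing more can be done
None
```

The job is handed in: the four legs stand upright in the new stand in their original order (tapered, plinth, round, square from left to right), and it took about 37 s of the 99 s allowed.

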